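Load the spore-test vial into the incubator

ROBOT

A 6-joint arm with a two-finger parallel gripper is mounted at the origin on the work surface. World frame = base frame: x ahead of the robot, y to its left, z up, the work surface at z = 0. Lengths are in m, angles in rad, forces in N, time in s.
With the tool pointing down it reaches from about 0.35 to 0.775 m from the base axis. Payload 7.3 kg.
Tool frame: the origin (TCP) lies on the centre line of the jaws, within the pads' length; the fingertips stand 11 mm ahead of it and the grasp point (between the pads) lies 8 mm behind it; z points along the fingers, y is the direction in which the jaws open and shut (so a half turn about z gives the same grasp; the last joint's range is limited). The gripper opens to 92 mm and grips with 3 to 60 N. Pads are 19 mm wide; open, the fingers measure 130 mm over their backs; the gripper's body (75 mm by 190 mm) begins 47 mm behind the grasp point.
Start: joints at [-1.493, 0.342, 1.524, -0, 1.275, -0.146], TCP at [0.117, -0.512, 0.21] pointing down, gripper open.
Joint ranges: [-2.53, 2.53], [-0.77, 2.02], [0.04, 2.7], [-1, 4.14], [0.28, 2.66], [-3.11, 3.11]. Speed limits (rad/s): [2.57, 2.57, 3.14, 3.14, 3.14, 3.14].

INTERFACE

Orientations are given as [roll, pitch, yaw] about the fixed x, y, z axes, in that order (R = Rz(yaw) Ry(pitch) Rx(roll)).
In Python, from cell import robot gives the robot as it stands.
- The arm moves only by the tool jog_arm, never from a script. Its argument "deltas" is one flat list of numbers, 6 for each row, row after row: the shift along the world's x, y, z in units of 0.1 m (1.0 is 0.1 m), then the turn, a rotation vector about the world's x, y, z in units of 90 degrees (1.0 is 90 degrees). A call has 1 to 5 rows; each row is the pose to reach, as a shift and turn from the pose commanded when the call began; what a row does not reach only later rows make up. A row lasts 1/12 s, in which the tool goes at most 41.7 mm and 7.16 degrees, less where a joint would pass 70% of its speed; a pose out of reach is approached as far as the arm can. A call with a number of a shift or a turn outside -1 to 1 is refused whole. A call with a gripper value outside its range is refused whole. "claw" is the opening, from 0 (shut) to 1 (fully open), set as the call begins (left out, the last holds). The fingers move at their own pace and stop on an object; "newtons" is the grip in N (left out, the last holds). Time passes only in rows, so rows that repeat a pose let the fingers close. It gives the time, the measured TCP pose, the force and the opening at its end, in the units of the state.
- robot.observe(): the state, without advancing time (a new reading comes with each control period).
- robot.read_camera(name): name is "side" or "top" or "wrist"; returns the picture (480x640x3 uint8, red, green, blue); there is no depth.
- robot.camera_params(name): a dict with "fx", "fy", "cx", "cy" (pixels), "R" (3x3) and "t" (3): a world point X has camera coordinates R X + t. Camera axes: x right, y down, z forward; pixel columns grow to the right and rows downward; lengths in m; the calibration is good to about 2 mm. A picture is of the moment at which its call begins: read the wrist's pose just before it. camera_params takes no time and is no camera call; for the wrist camera it gives the pose at the moment of the call.
- robot.hand_in(): hands the job in, once; it reports no verdict.
The state is a dict: "time": time; "qpos": joint angles; "qvel": joint speeds; "joint_efforts": joint torques, N m; "tool_pos": TCP position; "tool_rot": TCP orientation; "contact_force": force on the tool from outside, world axes, zero at the start; "torque": the same for the moment, N m; "opening": finger opening in m.
Only numpy, scipy, OpenCV 4.12 (cv2) and the standard library are available. Lean on these libraries where they do the work, as an engineer would, in place of code of your own. Each camera call takes 0.05 s, during which the arm holds its last target. There are 200 camera calls.

TASK

The spore-test vial from the steriliser is standing in the bench stand. Drop it, cap up, into an empty well of the incubator and press it down past the well's spring until it bottoms out, with its cap level with that of the control vial; only then close the cover completely. Leave the control vial and everything else on the bench as they are.

Things in the scene. Friction and masses are not known exactly. Their poses are not given: they have to be found in the camera images.
- vial: the test vial to load, standing cap up in an outer cup of the stand: clear plastic tube 12 mm in diameter with a tapered foot, 40 mm long, under a white ribbed cap 16 mm in diameter and 16 mm tall; 56 mm in all, about 14 g, rigid. Origin at the centre of its underside, z up through the cap
- control: the control vial, the same make as the test vial, already bottomed out in the end well at the incubator's +y side. Origin at the centre of its underside. Not to be disturbed
- incubator: white box-shaped bench incubator, fixed: 150 mm deep (x), 190 mm wide (y), top face 75 mm high; a sloping panel adds 30 mm at its front, -x side. Origin at the centre of its underside, z up. Three wells lie in a dark metal block flush with the top, in a row along y (+40, 0, -40 mm), 15 mm in front of the centre. Each is a blind round bore 14.4 mm in diameter, 38 mm deep
- well0_mouth (a point): centre of the mouth of the +y end well, level with the top face: occupied by the control vial. Axes as the incubator's
- well1_mouth (a point): centre of the mouth of the middle well, level with the top face: empty. Axes as the incubator's. In each bore a spring-loaded ball, 29 mm down on the rear side, stops a dropped vial 8 to 12 mm short of the floor, leaning slightly; pushing it past and down to the floor takes 2 to 8 N. A vial on the floor shows its cap from 2 to 18 mm above the top face
- well2_mouth (a point): centre of the mouth of the -y end well, level with the top face: empty. Axes as the incubator's
- cover (a joint): hinge of the clear cover, rad: 0 shut, 1.57 upright, up to 2.0 leaning back; starts at 1.65 to 1.95. The cover is a shallow clear box, open below, 122 mm from hinge to front, 150 mm wide, 26 mm tall outside. The stiff hinge stays at any angle; moving it takes about 1 N at the front edge. Shut, it clears a bottomed vial by 4 mm; a vial standing higher stops it
- cover_edge (a point): middle of the cover's grey grip bar, 12 mm deep and 90 mm wide along its front edge; the point is on its upper face when the cover is shut (128 mm from the hinge axis, 24 mm above it when shut)
- cover_hinge (a point): middle of the cover's hinge axis, 60 mm behind the incubator's centre and 76 mm above the bench; the axis runs along the incubator's y; the cover opens to the rear, +x of the incubator
- stand: aluminium bench stand, fixed: 52 by 130 mm, 24 mm high, with three cups 14.5 mm in diameter and 19 mm deep in a row along its y (+42, 0, -42 mm), floors 5 mm above the bench. Origin at the centre of its underside. The vial and the adaptor stand in its outer cups, either way round; the middle cup is empty
- adaptor: bystander in the other outer cup of the stand: stepped steel spray adaptor, 62 mm tall, with a flange 20 mm wide and a thin nozzle upwards. Origin at the centre of its underside
- handpiece: bystander: steel dental handpiece, 130 mm long, 19 mm thick, lying on the bench between the incubator and the stand. Origin on the bench under its middle
- spray_can: bystander: oil spray can, 53 mm in diameter, 164 mm tall, standing to the robot's left. Origin at the centre of its underside
Mind the look-alikes: they are no part of the job. What is shaped like the vial but blue is not meant.

How it is judged:
On the way:
1. with the cover still open, the vial is upright on the floor of an empty well (value of joint cover above 0.8 rad and angle between vial's own z axis and vertical below 0.15 rad and ((horizontal distance between vial and well1_mouth below 0.004 m and z of vial in the frame of well1_mouth below -0.0355 m) or (horizontal distance between vial and well2_mouth below 0.004 m and z of vial in the frame of well2_mouth below -0.0355 m))), for 0.2 s.
At the end, for the whole second after the job is handed in: the test vial stands upright (within 0.15 rad) in the middle or the -y end well, its underside within 2.5 mm of the well's floor and 4 mm of its axis, at rest, and the cover is shut (within 0.05 rad) (value of joint cover below 0.05 rad and angle between vial's own z axis and vertical below 0.15 rad and linear speed of vial below 0.02 m/s and ((horizontal distance between vial and well1_mouth below 0.004 m and z of vial in the frame of well1_mouth below -0.0355 m) or (horizontal distance between vial and well2_mouth below 0.004 m and z of vial in the frame of well2_mouth below -0.0355 m))); the robot touches nothing.
It fails at once if the control vial is moved by more than 6 mm (distance of control from where it was at the start of the episode above 0.006 m).
It fails at once if the spray adaptor is moved by more than 20 mm (distance of adaptor from where it was at the start of the episode above 0.02 m).
It fails at once if the handpiece is moved by more than 30 mm (distance of handpiece from where it was at the start of the episode above 0.03 m).
It fails at once if the spray can is moved by more than 30 mm (distance of spray_can from where it was at the start of the episode above 0.03 m).
It also fails if it takes over 72 s, if anything falls off the work surface, if the arm or the gripper's body presses on something with over 40 N, if the wrist force passes 120 N, or if a joint passes its speed limit or range.

## Working session

There is one attempt and no reset: what is moved stays moved. The work goes in short steps, Python scripts to look and compute and a tool call to move; the robot and the scene stay as the last step left them, time stands still between calls to the robot, and variables do not carry over. Pictures are saved under pics/ and viewed, about 8 in all and at most 12, crops included, and the job is handed in when it is done.

Besides the shell and the picture viewer there is one more tool, called after "Request:" by a JSON object that holds its "fn" and its "kwargs". jog_arm: Moves the arm, as the interface text tells. Its arguments: {"type":"object","properties":{"deltas":{"type":"array","items":{"type":"number"}},"claw":{"type":"number"},"newtons":{"type":"number"}},"required":["deltas"]}

```bash
mkdir -p pics; python3 - <<'E'
from cell import robot
import cv2,numpy as np,json
s=robot.observe();print(s)
P={}
for n in("side","top"):
    im=robot.read_camera(n);cv2.imwrite(f"pics/{n}0.png",im[:,:,::-1])
    p=robot.camera_params(n);P[n]={k:np.array(v).tolist() for k,v in p.items()};print(n,P[n])
E
```

```text
{'time': 0.0, 'qpos': array([-1.49301569e+00,  3.42709288e-01,  1.52502962e+00, -6.67213765e-06,
        1.27539387e+00, -1.46054537e-01]), 'qvel': array([-6.32509767e-04, -8.93687450e-05, -1.76211162e-03,  5.63277653e-04,
        4.26907339e-04, -1.85935019e-04]), 'joint_efforts': array([ 1.43418401e-03, -4.31243527e+01, -2.44214058e+01,  7.17248465e-02,
        5.59552631e-02, -1.12415837e-04]), 'tool_pos': array([ 0.11649196, -0.51146406,  0.20954756]), 'tool_rot': array([-3.14006799e+00, -2.17831793e-04,  2.23836952e-01]), 'contact_force': array([-0.19403163,  0.31868003, -0.1748023 ]), 'torque': array([ 0.04140305, -0.01327123,  0.00773551]), 'opening': 0.09132493596024}
side {'fx': 451.09784396616595, 'fy': 451.09784396616595, 'cx': 327.74588117267956, 'cy': 241.315744048543, 'R': [[0.984715223178071, -0.17400310551039824, -0.007671278517898266], [-0.10162444430670498, -0.5382257482912658, -0.8366513707606416], [0.14145105712123676, 0.8246429306973073, -0.5476820567539531]], 't': [-0.47230390079579343, 0.15496648347392783, 0.7322166169939577]}
top {'fx': 606.9288683491673, 'fy': 606.9288683491673, 'cx': 314.85823685143566, 'cy': 246.06265698136772, 'R': [[0.02559530821830891, -0.999639979504812, -0.008049321265085299], [-0.9954154447013845, -0.024743198361963707, -0.09238975367845362], [0.09215732552084281, 0.010377162928242855, -0.9956903845284466]], 't': [0.07041662750443503, 0.4971243754496219, 1.3283489670927224]}
```

View pics/top0.png

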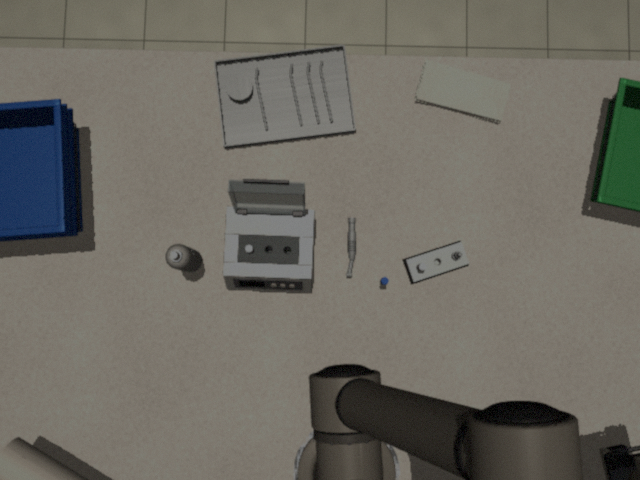

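View pics/side0.png

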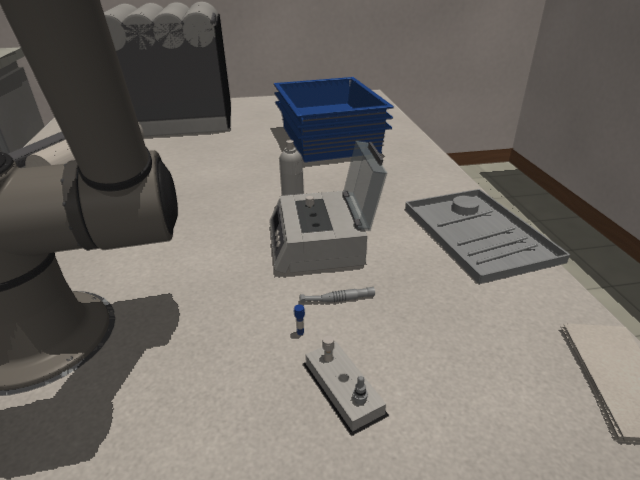

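Top: incubator around (270,250) with control at (249,248) and empty wells at (268,249) and (287,249). The stand is at (436,262), with the white cap at (420,267) and the adaptor at (456,256). A blue decoy stands at (384,282). Next I zoom in to measure.

```bash
python3 - <<'E'
import cv2,numpy as np
t=cv2.imread("pics/top0.png");s=cv2.imread("pics/side0.png")
a=cv2.resize(t[170:300,215:325],None,fx=4,fy=4,interpolation=cv2.INTER_CUBIC)[:, :400] 
b=cv2.resize(t[230:300,395:475],None,fx=5,fy=5,interpolation=cv2.INTER_CUBIC)
c=cv2.resize(s[325:435,295:395],None,fx=2.2,fy=2.2,interpolation=cv2.INTER_CUBIC)
o=np.zeros((600,800,3),np.uint8)
o[:520,:400]=a;o[:350,400:800]=b;o[355:355+c.shape[0],400:400+c.shape[1]]=c
cv2.imwrite("pics/crop1.png",o)
E
cat > h.py <<'E'
import numpy as np
from cell import robot
def P(n):
    p=robot.camera_params(n);return p,np.array(p["R"]),np.array(p["t"])
def ray(p,u,v,z):
    "world point at height z seen at pixel u,v; p = camera_params"
    R,t=np.array(p["R"]),np.array(p["t"]);c=-R.T@t
    d=R.T@np.array([(u-p["cx"])/p["fx"],(v-p["cy"])/p["fy"],1]);return c+d*(z-c[2])/d[2]
def proj(p,X):
    x=np.array(p["R"])@np.array(X)+np.array(p["t"]);return p["fx"]*x[0]/x[2]+p["cx"],p["fy"]*x[1]/x[2]+p["cy"]
E
```

```text
(no output)
```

View pics/crop1.png

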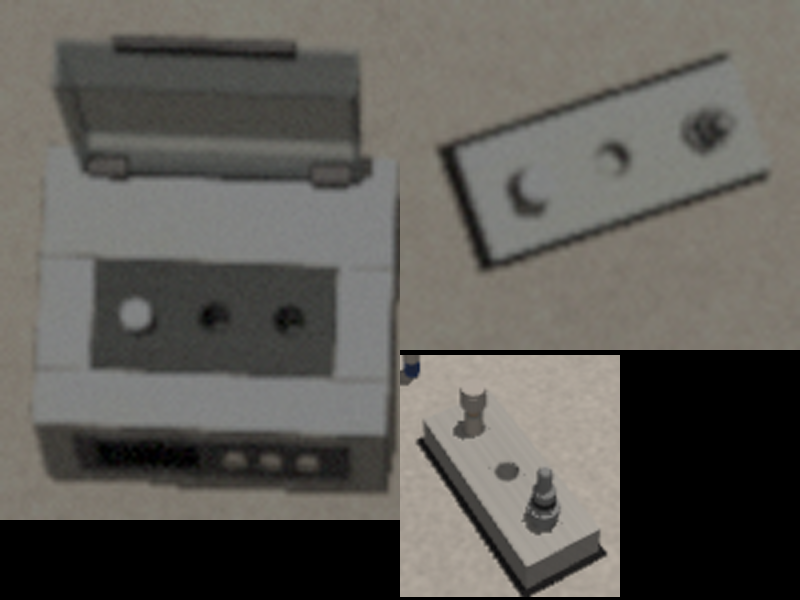

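```bash
python3 - <<'E'
from h import *
p=robot.camera_params("top")
A=lambda x,y,z:ray(p,214.6+x/4,169.6+y/4,z)
B=lambda x,y,z:ray(p,394.6+(x-400)/5,229.6+y/5,z)
for n,q in dict(ctrl=A(137,316,.091),w1=A(214,317,.075),w2=A(289,319,.075),TL=A(48,180,.075),TR=A(395,178,.075),BL=A(36,420,.075),BR=A(388,434,.075),barL=A(115,42,.19),barR=A(296,48,.19),
 mid=B(612,160,.024),cap=B(540,187,.061),ad=B(708,130,.06),c1=B(455,145,.024),c2=B(492,266,.024),c3=B(728,58,.024),c4=B(768,174,.024)).items(): print(n,q.round(4))
ps=robot.camera_params("side")
# cap top centre in side crop (474,392) -> px
print("side cap",ray(ps,295+(474-400)/2.2,325+(392-355)/2.2,.061), "mid",ray(ps,295+(508-400)/2.2,325+(471-355)/2.2,.024))
E
```

```text
ctrl [0.4801 0.2217 0.091 ]
w1 [0.4819 0.1824 0.075 ]
w2 [0.4818 0.1422 0.075 ]
TL [0.5537 0.2742 0.075 ]
TR [0.5594 0.0874 0.075 ]
BL [0.4244 0.2756 0.075 ]
BR [0.4217 0.0876 0.075 ]
barL [0.6069 0.2256 0.19  ]
barR [0.6061 0.1362 0.19  ]
mid [ 0.4673 -0.1887  0.024 ]
cap [ 0.4522 -0.1507  0.061 ]
ad [ 0.4787 -0.2231  0.06  ]
c1 [ 0.4722 -0.1191  0.024 ]
c2 [ 0.419 -0.136  0.024]
c3 [ 0.514  -0.2398  0.024 ]
c4 [ 0.4628 -0.2577  0.024 ]
side cap [ 0.45392221 -0.15540516  0.061     ] mid [ 0.46920822 -0.1908503   0.024     ]
```

Request:
{"fn": "jog_arm", "kwargs": {"deltas": [0.84,0.9,0,0,0,-0.1425,0.84,0.9,0,0,0,-0.1425,0.84,0.9,0,0,0,-0.1425,0.84,0.9,0,0,0,-0.1425], "claw": 0.45}}

```text
time: 0.43
tool_pos: [0.2039, -0.4167, 0.2099]
tool_rot: [-3.138, -0.001, 0.004]
contact_force: [-0.3, -0.2, -0.6]
opening: 0.0699
```

Request:
{"fn": "jog_arm", "kwargs": {"deltas": [0.84,0.9,0,0,0,0,0.84,0.9,0,0,0,0,0.84,0.9,0,0,0,0,0.84,0.9,0,0,0,0]}}

```text
time: 0.77
tool_pos: [0.2877, -0.3271, 0.2101]
tool_rot: [-3.139, -0.001, 0.005]
contact_force: [0.6, 1.3, -1.3]
opening: 0.0441
```

Request:
{"fn": "jog_arm", "kwargs": {"deltas": [0.84,0.9,0,0,0,0,0.84,0.9,0,0,0,0,0.84,0.9,0,0,0,0,0.84,0.9,0,0,0,0]}}

```text
time: 1.1
tool_pos: [0.3718, -0.2374, 0.2101]
tool_rot: [-3.14, -0.001, 0.006]
contact_force: [-1.2, -1.0, -0.3]
opening: 0.0415
```

Request:
{"fn": "jog_arm", "kwargs": {"deltas": [0.84,0.9,0,0,0,0,0.84,0.9,0,0,0,0,0.84,0.9,0,0,0,0,0.84,0.9,0,0,0,0,0.84,0.9,0,0,0,0]}}

```text
time: 1.52
tool_pos: [0.4532, -0.1509, 0.2097]
tool_rot: [-3.142, 0.001, 0.004]
contact_force: [-1.4, -0.0, -0.2]
opening: 0.0412
```

```bash
python3 - <<'E'
from h import *
import cv2
s=robot.observe();p=robot.camera_params("wrist");im=robot.read_camera("wrist")
print(s["tool_pos"],s["tool_rot"],s["contact_force"],s["opening"])
np.savez("pics/w1.npz",**p);cv2.imwrite("pics/w1.png",im[:,:,::-1])
print(p, [proj(p,X) for X in ([.4534,-.149,.061],[.4673,-.1887,.024])])
E
```

```text
[ 0.45316653 -0.15087047  0.20973948] [-3.14157628e+00  9.81098209e-04  4.04694496e-03] [-1.37918857 -0.0469163  -0.22213761] 0.041212426458045966
{'fx': 421.9787313055148, 'fy': 421.9787313055148, 'cx': 314.026591494159, 'cy': 239.7987470601888, 'R': array([[ 3.68060276e-03, -9.99993226e-01, -3.58304496e-05],
       [-9.68007398e-01, -3.57186462e-03,  2.50896231e-01],
       [-2.50894659e-01, -8.88765219e-04, -9.68013988e-01]]), 't': array([-0.15302078,  0.40673526,  0.50105741])} [(np.float64(311.00014861021987), np.float64(218.82426559303877)), (np.float64(357.77091072058676), np.float64(194.27404718983595))]
```

View pics/w1.png

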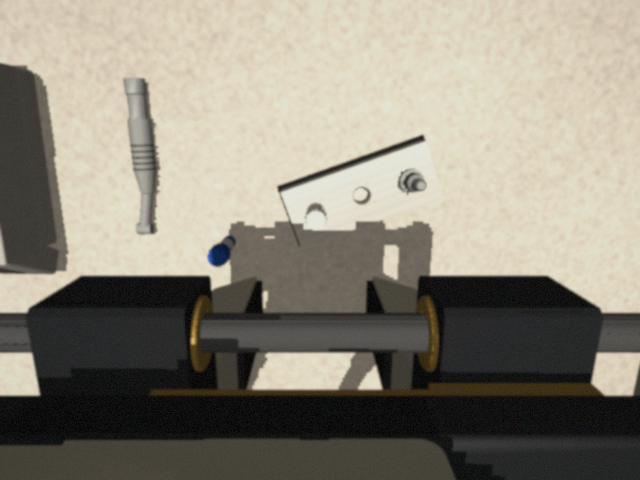

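The cap top is at about (316,217), the middle cup at (361,195) and the adaptor at (412,181); the decoy is at (219,254). All are a few pixels right of prediction. I zoom in to refine.

```bash
python3 - <<'E'
import cv2,numpy as np
t=cv2.imread("pics/w1.png")[125:255,265:445].astype(float)
g=np.clip((t-120)*255/135,0,255).astype(np.uint8)
cv2.imwrite("pics/w1c.png",cv2.resize(g,None,fx=4.4,fy=4.4,interpolation=cv2.INTER_CUBIC))
E
```

```text
(no output)
```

View pics/w1c.png

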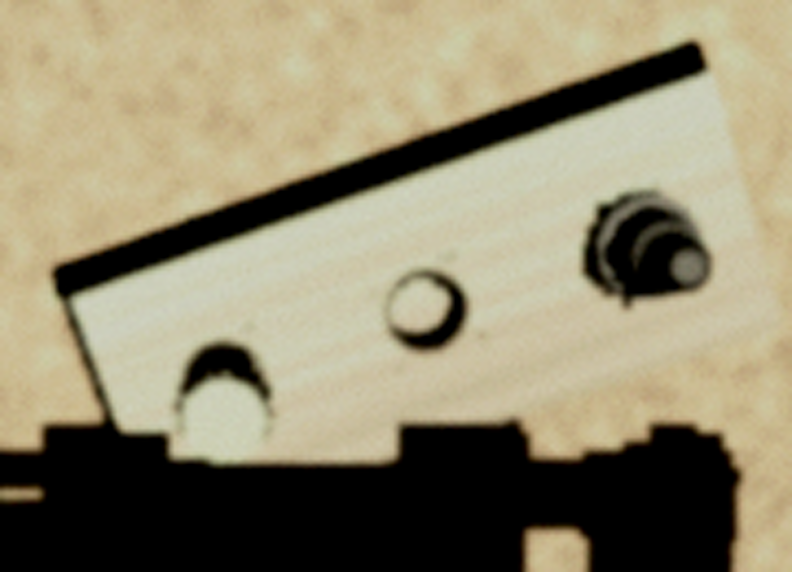

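```bash
python3 - <<'E'
from h import *
p=dict(np.load("pics/w1.npz"))
W=lambda x,y,z:ray(p,264.6+x/4.4,124.6+y/4.4,z).round(4)
print("cap",W(225,418,.061),"mid",W(427,310,.024),"noz",W(688,266,.062))
m=(W(225,418,.061)+W(688,266,.062))/2;print("mean",m, "span",np.linalg.norm((W(225,418,.061)-W(688,266,.062))[:2]))
E
```

```text
cap [ 0.4528 -0.1527  0.061 ] mid [ 0.4666 -0.192   0.024 ] noz [ 0.4801 -0.2326  0.062 ]
mean [ 0.46645 -0.19265  0.0615 ] span 0.08443518224058028
```

Request:
{"fn": "jog_arm", "kwargs": {"deltas": [0,-0.01,-0.4,0,0,0,0,-0.01,-0.8,0,0,0,0,-0.01,-1.0,0,0,0,0,-0.01,-1.0,0,0,0]}}

```text
time: 1.9
tool_pos: [0.4487, -0.153, 0.1062]
tool_rot: [-3.138, 0.008, -0.002]
contact_force: [-0.2, 0.5, -0.1]
opening: 0.0412
```

Request:
{"fn": "jog_arm", "kwargs": {"deltas": [0,0,-0.25,0,0,0,0,0,-0.4,0,0,0,0,0,-0.525,0,0,0,0,0,-0.525,0,0,0,0,0,-0.525,0,0,0]}}

```text
time: 2.32
tool_pos: [0.4526, -0.1541, 0.0587]
tool_rot: [3.141, -0.001, -0.001]
contact_force: [-0.3, -0.4, 0.5]
opening: 0.0413
```

Request:
{"fn": "jog_arm", "kwargs": {"deltas": [0,0,0,0,0,0,0,0,0,0,0,0,0,0,0,0,0,0,0,0,0,0,0,0,0,0,0,0,0,0], "claw": 0, "newtons": 25}}

```text
time: 2.73
tool_pos: [0.4527, -0.153, 0.0582]
tool_rot: [3.141, -0.001, 0.0]
contact_force: [-0.0, 0.1, 0.6]
opening: 0.0126
```

Request:
{"fn": "jog_arm", "kwargs": {"deltas": [0,0,0,0,0,0,0,0,0,0,0,0,0,0,0,0,0,0]}}

```text
time: 2.98
tool_pos: [0.4525, -0.1528, 0.0577]
tool_rot: [3.142, 0.0, 0.0]
contact_force: [-0.4, 0.5, -0.1]
opening: 0.0002
```

The gripper closed fully and missed the vial, so I look again.

```bash
python3 - <<'E'
from h import *
import cv2
o=[]
ps=robot.camera_params("side")
s=robot.read_camera("side")[:,:,::-1]; w=robot.read_camera("wrist")[:,:,::-1]
c=cv2.resize(s[300:430,240:400],(400,325),interpolation=cv2.INTER_CUBIC)
d=cv2.resize(w,(400,300))
e=cv2.resize(w[180:440,150:480],(400,315))
z=np.zeros((600,800,3),np.uint8);z[:325,:400]=c;z[:300,400:]=d;
z[300:600,400:]=cv2.resize(w[230:430,200:440],(400,300))
cv2.imwrite("pics/g1.png",z)
E
```

```text
(no output)
```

View pics/g1.png

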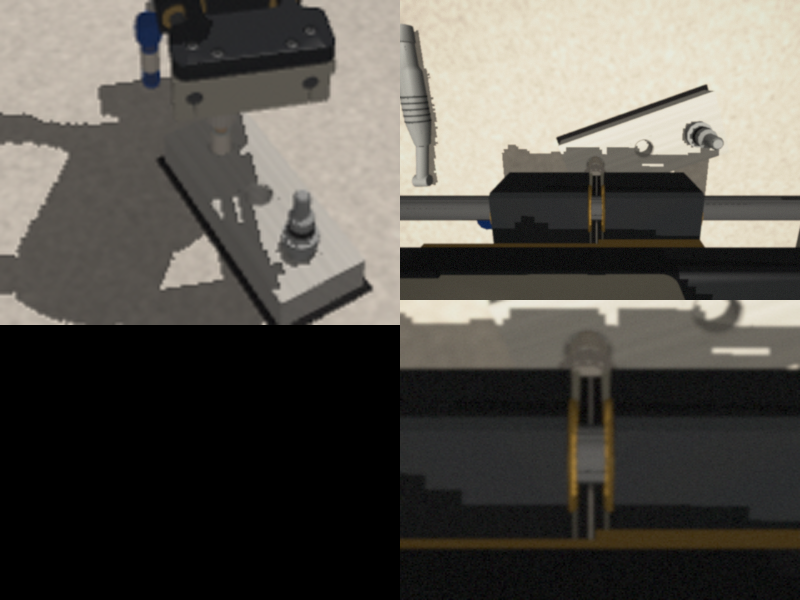

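```bash
python3 - <<'E'
from h import *
p=robot.camera_params("wrist");print(robot.observe()["tool_pos"])
for v in (250,255,260,265): print(v,ray(p,314,v,.061).round(4))
print("mid",ray(p,200+317*.6,230+10*2/3,.024), ray(p,(643-400)*1.6,148*1.6,.024))
print("noz",ray(p,(713-400)*1.6,143*1.6,.062))
T=robot.observe()["tool_pos"]
for dz in (0,.011,-.008,-.03): print(proj(p,T+np.array([0,0,-dz])), proj(p,T+np.array([0.0095,0,-dz])))
E
```

```text
[ 0.45251652 -0.1528715   0.05770241]
250 [ 0.4709 -0.1534  0.061 ]
255 [ 0.4687 -0.1534  0.061 ]
260 [ 0.4665 -0.1534  0.061 ]
265 [ 0.4643 -0.1534  0.061 ]
mid [ 0.4673706  -0.19189385  0.024     ] [ 0.46730132 -0.19118901  0.024     ]
noz [ 0.48020522 -0.23011384  0.062     ]
(np.float64(312.8814088615317), np.float64(288.3876337747085)) (np.float64(312.85968041319677), np.float64(267.70435400818474))
(np.float64(312.9431857624338), np.float64(279.78525988227545)) (np.float64(312.92341961775816), np.float64(260.1389221096537))
(np.float64(312.8318028969354), np.float64(295.29521652036084)) (np.float64(312.80843297787146), np.float64(273.78709358104254))
(np.float64(312.66988930647443), np.float64(317.84152789358404)) (np.float64(312.6407526836131), np.float64(293.6896614851714))
```

Request:
{"fn": "jog_arm", "kwargs": {"deltas": [0,0,0.2,0,0,0,0,0,0.5,0,0,0,-0.5,0,1.0,0,0,0,-0.5,0,1.0,0,0,0,-0.5,0,1.0,0,0,0]}}

```text
time: 3.5
tool_pos: [0.4015, -0.1533, 0.1612]
tool_rot: [3.139, -0.004, -0.0]
contact_force: [1.3, 0.3, -0.1]
opening: 0.0006
```

```bash
python3 - <<'E'
from h import *
import cv2
p=robot.camera_params("wrist");ps=robot.camera_params("side")
s=robot.read_camera("side")[:,:,::-1]; w=robot.read_camera("wrist")[:,:,::-1]
np.savez("pics/w2.npz",**p);cv2.imwrite("pics/w2.png",w);cv2.imwrite("pics/s2.png",s)
z=np.zeros((600,800,3),np.uint8);z[:325,:400]=cv2.resize(s[300:430,240:400],(400,325),interpolation=cv2.INTER_CUBIC)
z[:300,400:]=cv2.resize(w,(400,300))
u,v=map(int,proj(p,[.453,-.152,.04]));u0,v0=max(u-66,0),max(v-50,0);print(u0,v0,robot.observe()["opening"])
z[300:600,400:]=cv2.resize(w[v0:v0+100,u0:u0+133],(400,300),interpolation=cv2.INTER_CUBIC)
cv2.imwrite("pics/g2.png",z)
E
```

```text
244 104 0.000531036252622717
```

View pics/g2.png

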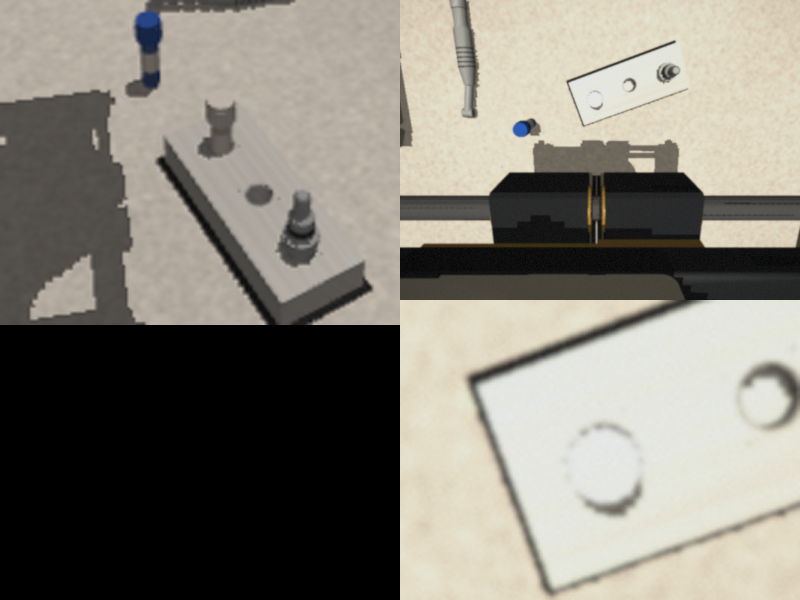

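```bash
python3 - <<'E'
from h import *
import cv2
p=dict(np.load("pics/w2.npz"));ps=robot.camera_params("side")
for z in (.061,.05): print(z,"cap",ray(p,244+204/3.0,104+165/3.0,z).round(4))
print("mid",ray(p,244+367/3.0,104+98/3.0,.024).round(4),"corners",ray(p,244+72/3,104+80/3,.024).round(4),ray(p,244+150/3,104+290/3,.024).round(4))
print("radius px",38/3.0,"expected",p["fx"]*.008/(np.array(p["R"])@[.453,-.153,.061]+p["t"])[2],"tube",p["fx"]*.006/(np.array(p["R"])@[.453,-.153,.061]+p["t"])[2])
for X in ([.4528,-.1527,.061],[.4528,-.1527,.053],[.4528,-.1527,.045],[.4528,-.1527,.024],[.4528,-.1527,.005]): print("side",X[2],proj(ps,X))
print("observed side cap top",240+222/2.5,300+102/2.5,"tube base",240+222/2.5,300+150/2.5)
E
```

```text
0.061 cap [ 0.4511 -0.1528  0.061 ]
0.05 cap [ 0.4504 -0.1528  0.05  ]
mid [ 0.4646 -0.1917  0.024 ] corners [ 0.4688 -0.1214  0.024 ] [ 0.4185 -0.1394  0.024 ]
radius px 12.666666666666666 expected 12.557592304727065 tube 9.418194228545298
side 0.061 (np.float64(327.5174607323233), np.float64(340.54082228754766))
side 0.053 (np.float64(327.56218878024856), np.float64(344.5708863528815))
side 0.045 (np.float64(327.60630981281514), np.float64(348.5462574258406))
side 0.024 (np.float64(327.7193285094514), np.float64(358.7294111549194))
side 0.005 (np.float64(327.8182280457575), np.float64(367.6404074052208))
observed side cap top 328.8 340.8 tube base 328.8 360.0
```

The cameras agree on the vial at (0.452,-0.153) with its cap top at 0.061, and it is unmoved. I go back down with the gripper open and check the finger-to-cap geometry before closing.

Request:
{"fn": "jog_arm", "kwargs": {"deltas": [0.25,0,0,0,0,0,0.5,0,0,0,0,0,0.5,0,0,0,0,0,0.5,0,0,0,0,0,0.5,0,0,0,0,0], "claw": 0.45}}

```text
time: 4.02
tool_pos: [0.4519, -0.1524, 0.1563]
tool_rot: [-3.14, 0.003, 0.001]
contact_force: [0.1, -0.3, 0.8]
opening: 0.0289
```

Request:
{"fn": "jog_arm", "kwargs": {"deltas": [0,0,-0.3,0,0,0,0,0,-0.6,0,0,0,0,0,-0.9,0,0,0,0,0,-1.0,0,0,0,0,0,-1.0,0,0,0]}}

```text
time: 4.43
tool_pos: [0.4497, -0.1518, 0.0548]
tool_rot: [-3.138, 0.006, -0.0]
contact_force: [-0.6, 0.2, 0.7]
opening: 0.0411
```

```bash
python3 - <<'E'
from h import *
import cv2
p=robot.camera_params("wrist");ps=robot.camera_params("side");st=robot.observe();T=st["tool_pos"];print(T,st["opening"],st["contact_force"])
s=robot.read_camera("side")[:,:,::-1]; w=robot.read_camera("wrist")[:,:,::-1]
np.savez("pics/w3.npz",**p);cv2.imwrite("pics/w3.png",w);cv2.imwrite("pics/s3.png",s)
z=np.zeros((600,800,3),np.uint8);z[:400,:400]=cv2.resize(s[300:380,290:370],(400,400),interpolation=cv2.INTER_CUBIC)
z[:600,400:]=cv2.resize(w[200:380,254:374],(400,600),interpolation=cv2.INTER_CUBIC)
cv2.imwrite("pics/g3.png",z)
for d in (.011,0,-.008,-.027): print(d,"side",proj(ps,T-[0,0,d]),"wrist",proj(p,T-[0,0,d]))
print("cap top wrist",proj(p,[.4525,-.1527,.061]))
E
```

```text
[ 0.44969585 -0.15177811  0.05484366] 0.04108413893263351 [-0.62829297  0.18289043  0.67293498]
0.011 side (np.float64(325.3684741490896), np.float64(348.9367993882148)) wrist (np.float64(313.05364170619214), np.float64(279.67433946378475))
0 side (np.float64(325.2866977498101), np.float64(343.4684614194455)) wrist (np.float64(312.9173280507435), np.float64(288.41767131738635))
-0.008 side (np.float64(325.2262512964258), np.float64(339.42644392990866)) wrist (np.float64(312.80788807710945), np.float64(295.4372909173645))
-0.027 side (np.float64(325.0792989080327), np.float64(329.59982730051513)) wrist (np.float64(312.5051308084683), np.float64(314.85652857265177))
cap top wrist (np.float64(315.01203553409874), np.float64(287.5510279346261))
```

View pics/g3.png

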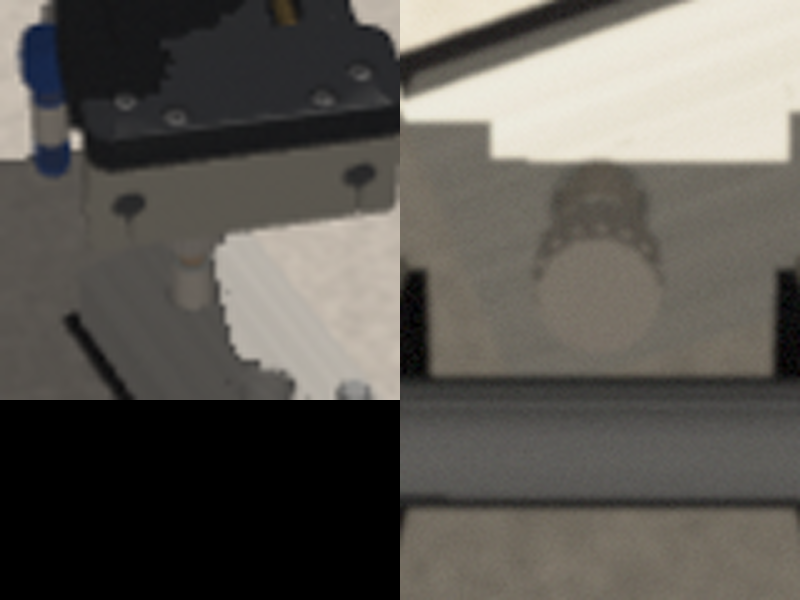

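The wrist view puts the cap exactly under the TCP. From `w1`, the inner finger edges are 105 px apart at a 41 mm opening, which places the visible tips about 17 mm above the TCP, not 11 mm ahead. So the fingers closed above the cap. I go lower, stopping where it is safe under either geometry, and test with a gentle close.

Request:
{"fn": "jog_arm", "kwargs": {"deltas": [0,0,-0.08,0,0,0,0,0,-0.16,0,0,0,0,0,-0.16,0,0,0,0,0,-0.16,0,0,0]}}

```text
time: 4.87
tool_pos: [0.4524, -0.1528, 0.0416]
tool_rot: [-3.141, 0.0, -0.0]
contact_force: [0.0, -0.3, -0.6]
opening: 0.0416
```

Request:
{"fn": "jog_arm", "kwargs": {"deltas": [0,0,0,0,0,0,0,0,0,0,0,0,0,0,0,0,0,0,0,0,0,0,0,0,0,0,0,0,0,0], "claw": 0, "newtons": 3}}

```text
time: 5.28
tool_pos: [0.4527, -0.153, 0.0419]
tool_rot: [3.141, -0.0, 0.0]
contact_force: [0.0, 0.1, -0.4]
opening: 0.0158
```

Request:
{"fn": "jog_arm", "kwargs": {"deltas": [0,0,0,0,0,0,0,0,0,0,0,0,0,0,0,0,0,0]}}

```text
time: 5.53
tool_pos: [0.4526, -0.153, 0.0418]
tool_rot: [3.141, -0.0, -0.0]
contact_force: [-0.6, 0.3, 0.4]
opening: 0.0152
```

```bash
python3 - <<'E'
from h import *
import cv2
st=robot.observe();print(st["tool_pos"],st["tool_rot"],st["opening"],st["contact_force"])
p=robot.camera_params("wrist");w=robot.read_camera("wrist")[:,:,::-1];s=robot.read_camera("side")[:,:,::-1]
cv2.imwrite("pics/w4.png",w);np.savez("pics/w4.npz",**p)
z=np.zeros((600,800,3),np.uint8);z[:400,:400]=cv2.resize(s[300:380,290:370],(400,400),interpolation=cv2.INTER_CUBIC)
z[:600,400:]=cv2.resize(w[200:380,254:374],(400,600),interpolation=cv2.INTER_CUBIC)
cv2.imwrite("pics/g4.png",z)
E
```

```text
[ 0.45263532 -0.15296613  0.04184248] [ 3.14138947e+00 -2.17425202e-04 -7.44239526e-05] 0.015233136913507946 [-0.58827369  0.30329576  0.44271344]
```

View pics/g4.png

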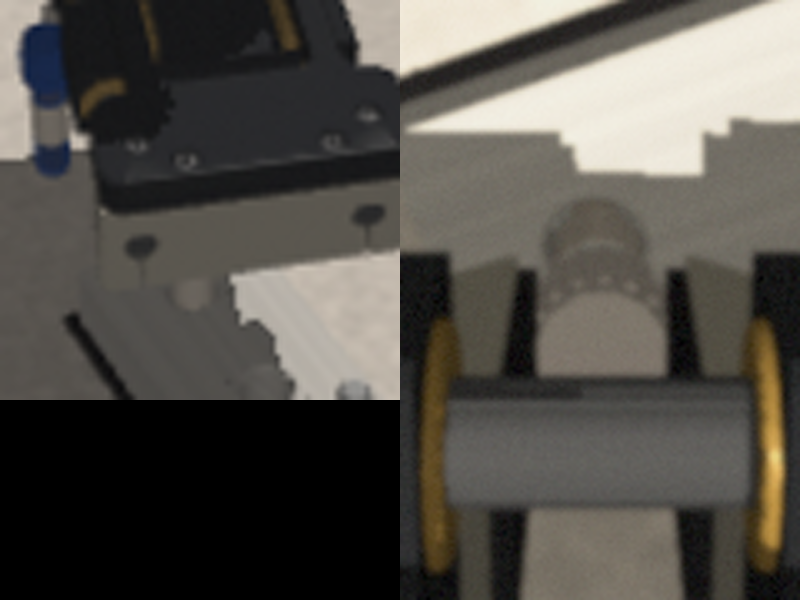

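It gripped the cap's rim at 15.2 mm, which confirms the fingers are shorter than stated. I open, go 9 mm lower, and grip firmly.

Request:
{"fn": "jog_arm", "kwargs": {"deltas": [0,0,0,0,0,0,0,0,0,0,0,0,0,0,0,0,0,0], "claw": 0.35}}

```text
time: 5.88
tool_pos: [0.4524, -0.1529, 0.0417]
tool_rot: [-3.142, 0.0, -0.0]
contact_force: [-0.5, -0.4, 0.2]
opening: 0.0296
```

Request:
{"fn": "jog_arm", "kwargs": {"deltas": [0,0,-0.04,0,0,0,0,0,-0.09,0,0,0,0,0,-0.09,0,0,0,0,0,-0.09,0,0,0]}}

```text
time: 6.22
tool_pos: [0.4522, -0.1527, 0.0322]
tool_rot: [-3.141, 0.001, -0.0]
contact_force: [-0.1, -0.7, -0.3]
opening: 0.0323
```

Request:
{"fn": "jog_arm", "kwargs": {"deltas": [0,0,0,0,0,0,0,0,0,0,0,0,0,0,0,0,0,0,0,0,0,0,0,0,0,0,0,0,0,0], "claw": 0, "newtons": 25}}

```text
time: 6.63
tool_pos: [0.4526, -0.153, 0.0328]
tool_rot: [3.141, -0.0, -0.0]
contact_force: [-0.8, -0.8, 0.5]
opening: 0.0148
```

Request:
{"fn": "jog_arm", "kwargs": {"deltas": [0,0,0,0,0,0,0,0,0,0,0,0]}}

```text
time: 6.8
tool_pos: [0.4526, -0.153, 0.0328]
tool_rot: [3.141, -0.0, -0.0]
contact_force: [-0.1, -0.5, 0.8]
opening: 0.0149
```

Request:
{"fn": "jog_arm", "kwargs": {"deltas": [0,0,0.15,0,0,0,0,0,0.4,0,0,0,0,0,0.8,0,0,0,0,0,1.0,0,0,0,0,0,1.0,0,0,0]}}

```text
time: 7.22
tool_pos: [0.4551, -0.1542, 0.1372]
tool_rot: [3.137, -0.008, 0.0]
contact_force: [0.0, -0.2, 0.2]
opening: 0.0145
```

Request:
{"fn": "jog_arm", "kwargs": {"deltas": [0,0.3,0.2,0,0,0,-0.05,0.6,0.2,0,0,0,-0.1,0.9,0.2,0,0,0,-0.1,1.0,0.2,0,0,0]}}

```text
time: 7.55
tool_pos: [0.4408, -0.0499, 0.1522]
tool_rot: [-3.14, 0.002, 0.001]
contact_force: [-0.7, -0.4, -0.4]
opening: 0.0148
```

Request:
{"fn": "jog_arm", "kwargs": {"deltas": [0,0.35,0,0,0,0,0,0.7,0,0,0,0,0,1.0,0,0,0,0,0,1.0,0,0,0,0]}}

```text
time: 7.88
tool_pos: [0.4419, 0.051, 0.1521]
tool_rot: [-3.14, 0.001, 0.004]
contact_force: [-0.9, -0.2, 0.1]
opening: 0.0149
```

Request:
{"fn": "jog_arm", "kwargs": {"deltas": [0,0.35,0,0,0,0,0,0.7,0,0,0,0,0,0.95,0,0,0,0,0,0.95,0,0,0,0,0,0.95,0,0,0,0]}}

```text
time: 8.3
tool_pos: [0.4423, 0.1425, 0.152]
tool_rot: [3.141, 0.001, 0.003]
contact_force: [-0.9, 0.3, 0.3]
opening: 0.0147
```

```bash
python3 - <<'E'
from h import *
import cv2
st=robot.observe();print(st["tool_pos"],st["tool_rot"],st["opening"],st["contact_force"])
p=robot.camera_params("wrist");w=robot.read_camera("wrist")[:,:,::-1]
cv2.imwrite("pics/w5.png",w);np.savez("pics/w5.npz",**p)
print([proj(p,X) for X in ([.482,.142,.075],[.482,.182,.075],[.481,.222,.093])])
cv2.imwrite("pics/g5.png",np.vstack([cv2.resize(w[100:320,120:440],(800,550),interpolation=cv2.INTER_CUBIC)]))
E
```

```text
[0.44231948 0.14250146 0.15202942] [3.14090337e+00 1.04854103e-03 2.60886218e-03] 0.014697326584727147 [-0.94693113  0.25675566  0.30185505]
[(np.float64(314.113638986972), np.float64(177.9894884690597)), (np.float64(246.3337092906931), np.float64(177.84256382254216)), (np.float64(168.50705397099702), np.float64(183.07974905746764))]
```

View pics/g5.png

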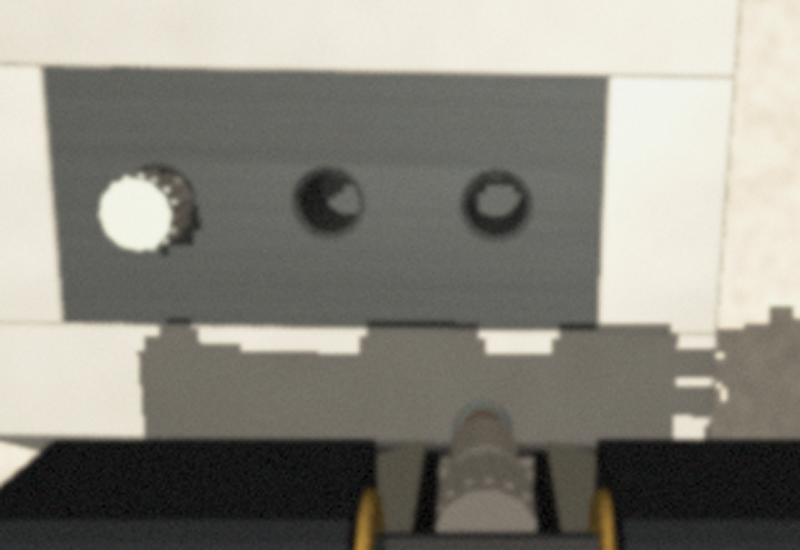

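```bash
python3 - <<'E'
from h import *
p=dict(np.load("pics/w5.npz"))
G=lambda x,y,z:ray(p,119.7+x/2.5,99.7+y/2.5,z).round(4)
print("w2",G(497,204,.075),"w1",G(329,201,.075),"ctrl",G(137,213,.093))
print("block corners",[G(*c,.075) for c in ((45,67),(608,76),(65,321),(600,327))])
f=proj(p,[.4423,.1425,.124]);print("foot pred zoom",[(f[0]-119.7)*2.5,(f[1]-99.7)*2.5]);f=proj(p,[.4423,.1425,.180]);print("cap top",[(f[0]-119.7)*2.5,(f[1]-99.7)*2.5]);print("foot/captop at z",G(485,415,.124))
E
```

```text
w2 [0.4801 0.1394 0.075 ] w1 [0.4807 0.1791 0.075 ] ctrl [0.48   0.2188 0.093 ]
block corners [array([0.5111, 0.2431, 0.075 ]), array([0.5094, 0.1141, 0.075 ]), array([0.4514, 0.2443, 0.075 ]), array([0.4502, 0.1142, 0.075 ])]
foot pred zoom [np.float64(483.3006768616909), np.float64(421.24770142808615)]
cap top [np.float64(482.6831526351654), np.float64(539.8904650738361)]
foot/captop at z [0.4436 0.1422 0.124 ]
```

Request:
{"fn": "jog_arm", "kwargs": {"deltas": [0.2,-0.03,0,0,0,0,0.375,-0.03,-0.1,0,0,0,0.375,-0.03,-0.3,0,0,0,0.375,-0.03,-0.44,0,0,0,0.375,-0.03,-0.44,0,0,0]}}

```text
time: 8.77
tool_pos: [0.4784, 0.1371, 0.1058]
tool_rot: [3.14, 0.006, -0.002]
contact_force: [-0.8, 1.0, -0.5]
opening: 0.0147
```

Request:
{"fn": "jog_arm", "kwargs": {"deltas": [0,0,0,0,0,0,0,0,-0.04,0,0,0,0,0,-0.08,0,0,0,0,0,-0.08,0,0,0]}}

```text
time: 9.1
tool_pos: [0.48, 0.1388, 0.1007]
tool_rot: [3.141, -0.0, -0.0]
contact_force: [-1.1, 0.2, -0.5]
opening: 0.0149
```

Request:
{"fn": "jog_arm", "kwargs": {"deltas": [0,0.005,-0.02,0,0,0,0,0.005,-0.05,0,0,0,0,0.005,-0.08,0,0,0,0,0.005,-0.08,0,0,0]}}

```text
time: 9.43
tool_pos: [0.4796, 0.1396, 0.0922]
tool_rot: [3.141, 0.001, 0.0]
contact_force: [-0.4, 0.4, -1.0]
opening: 0.0149
```

Request:
{"fn": "jog_arm", "kwargs": {"deltas": [0,0,-0.04,0,0,0,0,0,-0.08,0,0,0,0,0,-0.12,0,0,0,0,0,-0.12,0,0,0]}}

```text
time: 9.77
tool_pos: [0.4794, 0.1395, 0.0798]
tool_rot: [3.141, 0.002, -0.0]
contact_force: [0.0, -0.1, -1.4]
opening: 0.0146
```

Request:
{"fn": "jog_arm", "kwargs": {"deltas": [0,0,-0.02,0,0,0,0,0,-0.04,0,0,0,0,0,-0.06,0,0,0,0,0,-0.06,0,0,0]}}

```text
time: 10.1
tool_pos: [0.4797, 0.1396, 0.0744]
tool_rot: [3.141, 0.001, -0.0]
contact_force: [-1.0, 1.0, -0.8]
opening: 0.0148
```

Request:
{"fn": "jog_arm", "kwargs": {"deltas": [0,0,-0.02,0,0,0,0,0,-0.04,0,0,0,0,0,-0.06,0,0,0,0,0,-0.06,0,0,0]}}

```text
time: 10.43
tool_pos: [0.4799, 0.1396, 0.0685]
tool_rot: [3.142, 0.0, -0.0]
contact_force: [-1.6, 0.3, 1.0]
opening: 0.0148
```

Request:
{"fn": "jog_arm", "kwargs": {"deltas": [0,0,-0.01,0,0,0,0,0,-0.02,0,0,0,0,0,-0.03,0,0,0,0,0,-0.03,0,0,0]}}

```text
time: 10.77
tool_pos: [0.4798, 0.1396, 0.0654]
tool_rot: [3.141, 0.0, -0.0]
contact_force: [-0.8, 0.8, -0.4]
opening: 0.0151
```

Request:
{"fn": "jog_arm", "kwargs": {"deltas": [0,0,-0.005,0,0,0,0,0,-0.01,0,0,0,0,0,-0.01,0,0,0,0,0,-0.01,0,0,0]}}

```text
time: 11.1
tool_pos: [0.48, 0.1396, 0.0647]
tool_rot: [3.141, -0.0, -0.0]
contact_force: [-0.0, -0.3, 1.9]
opening: 0.0148
```

Request:
{"fn": "jog_arm", "kwargs": {"deltas": [0,0,-0.005,0,0,0,0,0,-0.01,0,0,0,0,0,-0.01,0,0,0,0,0,-0.01,0,0,0]}}

```text
time: 11.43
tool_pos: [0.4807, 0.1396, 0.0646]
tool_rot: [-3.142, -0.002, 0.0]
contact_force: [-1.6, 0.8, 8.1]
opening: 0.0148
```

Request:
{"fn": "jog_arm", "kwargs": {"deltas": [0,0,-0.005,0,0,0,0,0,-0.01,0,0,0,0,0,-0.01,0,0,0]}}

```text
time: 11.68
tool_pos: [0.4814, 0.1397, 0.0644]
tool_rot: [-3.141, -0.004, 0.0]
contact_force: [-2.4, -0.5, 15.4]
opening: 0.0149
```

Request:
{"fn": "jog_arm", "kwargs": {"deltas": [0,0,0.02,0,0,0,0,0,0.02,0,0,0,0,0,0.02,0,0,0,0,0,0.02,0,0,0], "claw": 0.35}}

```text
time: 12.02
tool_pos: [0.4799, 0.1395, 0.0644]
tool_rot: [3.141, 0.0, -0.0]
contact_force: [0.2, 0.1, 0.1]
opening: 0.0316
```

Request:
{"fn": "jog_arm", "kwargs": {"deltas": [0,0,0.3,0,0,0,0,0,0.7,0,0,0,-0.3,0,1.0,0,0,0,-0.4,0,1.0,0,0,0,-0.4,0,1.0,0,0,0]}}

```text
time: 12.43
tool_pos: [0.4388, 0.1398, 0.1659]
tool_rot: [-3.141, -0.002, 0.001]
contact_force: [1.0, 0.1, -0.5]
opening: 0.032
```

```bash
python3 - <<'E'
from h import *
import cv2
st=robot.observe();print(st["tool_pos"],st["tool_rot"],st["opening"],st["contact_force"])
p=robot.camera_params("wrist");w=robot.read_camera("wrist")[:,:,::-1];s=robot.read_camera("side")[:,:,::-1]
cv2.imwrite("pics/w6.png",w);np.savez("pics/w6.npz",**p);cv2.imwrite("pics/s6.png",s)
u,v=map(int,proj(p,[.48,.18,.08]));print(u,v)
z=np.zeros((600,800,3),np.uint8)
z[:300]=cv2.resize(w[v-60:v+60,u-160:u+160],(800,300),interpolation=cv2.INTER_CUBIC)
z[300:,:400]=cv2.resize(s[130:280,260:400],(400,300),interpolation=cv2.INTER_CUBIC)
z[300:,400:]=cv2.resize(s[180:240,290:370],(400,300),interpolation=cv2.INTER_CUBIC)
cv2.imwrite("pics/g6.png",z)
E
```

```text
[0.43876897 0.1397555  0.16590003] [-3.14141043e+00 -1.70170562e-03  5.62319442e-04] 0.03199321970825728 [ 0.95329659  0.05839362 -0.504493  ]
247 174
```

View pics/g6.png

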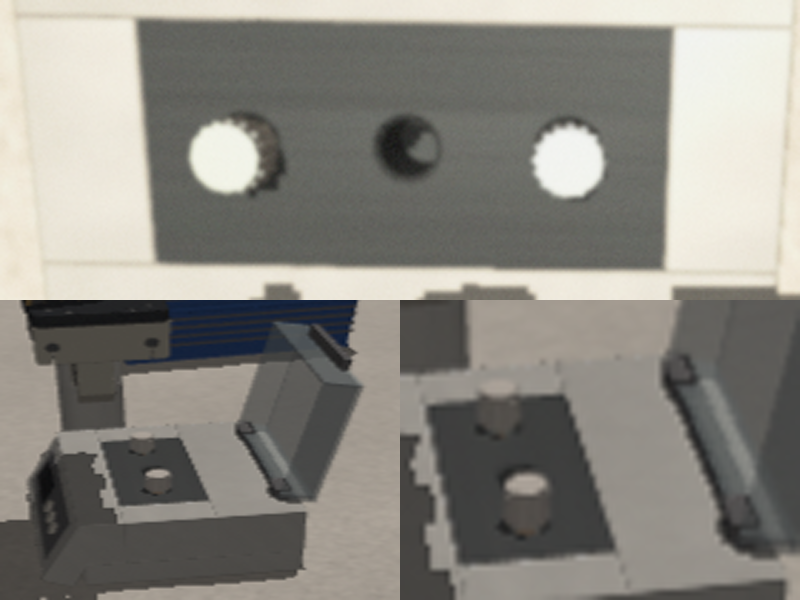

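```bash
python3 - <<'E'
from h import *
p=dict(np.load("pics/w6.npz"));ps=robot.camera_params("side")
G=lambda x,y,z:ray(p,247-160+x/2.5-.3,174-60+y/2.5-.3,z).round(4)
print("ctrl",G(227,157,.093),"vial@.093",G(568,162,.093),"@.103",G(568,162,.103),"w1",G(408,147,.075))
for z in (.093,.098,.103): print(z,"side vial",proj(ps,[.480,.1394,z]),"ctrl",proj(ps,[.48,.2194,z]))
print("obs vial",290+126/5-.4,180+187/5-.4,"ctrl",290+98/5-.4,180+88/5-.4)
E
```

```text
ctrl [0.4799 0.2185 0.093 ] vial@.093 [0.4788 0.1394 0.093 ] @.103 [0.4798 0.1394 0.103 ] w1 [0.4805 0.1791 0.075 ]
0.093 side vial (np.float64(314.8988643617975), np.float64(216.96310842178403)) ctrl (np.float64(309.05881847967504), np.float64(197.80740780803953))
0.098 side vial (np.float64(314.83793661316184), np.float64(214.6949915827892)) ctrl (np.float64(308.98498003713235), np.float64(195.6440766255562))
0.103 side vial (np.float64(314.77662024566075), np.float64(212.41240788735632)) ctrl (np.float64(308.9107042298675), np.float64(193.46793145744493))
obs vial 314.8 217.0 ctrl 309.20000000000005 197.2
```

The wrist view shows the vial's cap centred in well2, and both cap tops fit z=0.093 in the side view (217.0 observed against 217.0 predicted). So the vial is bottomed and level with the control; the press reached 15 N at the expected depth. The cover stands at about 1.8 rad. I go over and behind it with the fingers closed.

Request:
{"fn": "jog_arm", "kwargs": {"deltas": [0,0.2,0.4,0,0,0,0.2,0.4,0.7,0,0,0,0.5,0.4,0.7,0,0,0,0.8,0.4,0.7,0,0,0,1.0,0.4,0.7,0,0,0], "claw": 0}}

```text
time: 12.95
tool_pos: [0.5429, 0.1797, 0.2331]
tool_rot: [3.141, 0.0, 0.0]
contact_force: [-0.6, 0.1, -0.8]
opening: 0.0036
```

Request:
{"fn": "jog_arm", "kwargs": {"deltas": [0.3,0,0,0,0,0,0.6,0,0,0,0,0,0.9,0,0,0,0,0,1.0,0,0,0,0,0,1.0,0,0,0,0,0]}}

```text
time: 13.37
tool_pos: [0.6423, 0.1787, 0.2304]
tool_rot: [3.141, 0.004, -0.001]
contact_force: [0.2, -0.0, -0.9]
opening: 0.0003
```

Request:
{"fn": "jog_arm", "kwargs": {"deltas": [0.2,0,0,0,0,0,0.2,0,-0.2,0,0,0,0.2,0,-0.5,0,0,0,0.2,0,-0.74,0,0,0,0.2,0,-0.74,0,0,0]}}

```text
time: 13.78
tool_pos: [0.6563, 0.179, 0.1531]
tool_rot: [3.14, 0.013, -0.0]
contact_force: [-1.0, -0.1, -0.7]
opening: 0.0003
```

Request:
{"fn": "jog_arm", "kwargs": {"deltas": [-0.2,0,0,0,0,0,-0.4,0,0,0,0,0,-0.6,0,0.1,0,0,0,-0.78,0,0.18,0,0,0,-0.78,0,0.18,0,0,0]}}

```text
time: 14.2
tool_pos: [0.5804, 0.1802, 0.1816]
tool_rot: [-3.141, -0.002, 0.001]
contact_force: [1.1, 0.1, 0.4]
opening: 0.0004
```

Request:
{"fn": "jog_arm", "kwargs": {"deltas": [-0.18,0,0,0,0,0,-0.35,0,0,0,0,0,-0.52,0,-0.05,0,0,0,-0.69,0,-0.11,0,0,0,-0.69,0,-0.11,0,0,0]}}

```text
time: 14.62
tool_pos: [0.5107, 0.1797, 0.1673]
tool_rot: [3.141, 0.003, 0.001]
contact_force: [0.5, 0.5, -0.5]
opening: 0.0004
```

```bash
python3 - <<'E'
from h import *
import cv2
st=robot.observe();print(st["tool_pos"],st["contact_force"])
s=robot.read_camera("side")[:,:,::-1];w=robot.read_camera("wrist")[:,:,::-1]
cv2.imwrite("pics/g7.png",np.hstack([cv2.resize(s[100:280,230:430],(400,360),interpolation=cv2.INTER_CUBIC),cv2.resize(w,(400,360))]))
E
```

```text
[0.51069651 0.1796706  0.16728064] [ 0.53379765  0.50221196 -0.52032315]
```

View pics/g7.png

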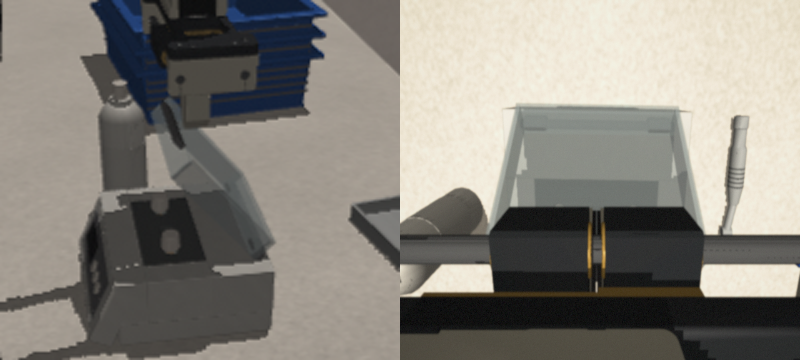

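The cover is at about 0.9 rad with the fingertips behind the bar, and the can stays clear. I continue along the arc.

Request:
{"fn": "jog_arm", "kwargs": {"deltas": [-0.15,0,-0.09,0,0,0,-0.29,0,-0.2,0,0,0,-0.41,0,-0.33,0,0,0,-0.51,0,-0.47,0,0,0,-0.51,0,-0.47,0,0,0]}}

```text
time: 15.13
tool_pos: [0.4605, 0.1793, 0.1189]
tool_rot: [3.141, 0.004, 0.0]
contact_force: [-0.1, 0.3, 0.2]
opening: 0.0001
```

Request:
{"fn": "jog_arm", "kwargs": {"deltas": [-0.05,0,-0.1,0,0,0,-0.09,0,-0.2,0,0,0,-0.12,0,-0.29,0,0,0,-0.12,0,-0.29,0,0,0,-0.12,0,-0.29,0,0,0]}}

```text
time: 15.55
tool_pos: [0.4516, 0.1797, 0.0923]
tool_rot: [-3.142, -0.001, -0.0]
contact_force: [-0.1, -0.3, 0.8]
opening: 0.0006
```

Now small steps down until the force rises.

Request:
{"fn": "jog_arm", "kwargs": {"deltas": [0,0,-0.02,0,0,0,0,0,-0.04,0,0,0,0,0,-0.04,0,0,0,0,0,-0.04,0,0,0]}}

```text
time: 15.88
tool_pos: [0.4504, 0.1796, 0.0879]
tool_rot: [3.142, -0.0, -0.0]
contact_force: [-0.5, 0.0, -0.0]
opening: 0.0003
```

Request:
{"fn": "jog_arm", "kwargs": {"deltas": [0,0,-0.01,0,0,0,0,0,-0.02,0,0,0,0,0,-0.02,0,0,0,0,0,-0.02,0,0,0]}}

```text
time: 16.22
tool_pos: [0.4501, 0.1796, 0.0858]
tool_rot: [3.142, -0.0, 0.0]
contact_force: [0.6, 0.0, -0.1]
opening: 0.0002
```

Request:
{"fn": "jog_arm", "kwargs": {"deltas": [0,0,-0.01,0,0,0,0,0,-0.015,0,0,0,0,0,-0.015,0,0,0,0,0,-0.015,0,0,0]}}

```text
time: 16.55
tool_pos: [0.4502, 0.1796, 0.0855]
tool_rot: [-3.142, -0.001, 0.0]
contact_force: [-3.8, -0.5, 12.3]
opening: 0.0007
```

Request:
{"fn": "jog_arm", "kwargs": {"deltas": [0,0,-0.01,0,0,0,0,0,-0.01,0,0,0,0,0,-0.01,0,0,0,0,0,-0.01,0,0,0]}}

```text
time: 16.88
tool_pos: [0.4502, 0.1796, 0.0854]
tool_rot: [-3.141, -0.002, 0.0]
contact_force: [-7.5, -2.1, 20.7]
opening: 0.0003
```

A hard stop at the expected shut height, with 21 N. I retreat upward.

Request:
{"fn": "jog_arm", "kwargs": {"deltas": [0,0,0.1,0,0,0,0,0,0.4,0,0,0,-0.2,0,0.8,0,0,0,-0.4,0,1.0,0,0,0,-0.6,0,1.0,0,0,0]}}

```text
time: 17.3
tool_pos: [0.3919, 0.1802, 0.1875]
tool_rot: [-3.139, -0.008, -0.0]
contact_force: [0.1, 0.8, 0.2]
opening: -0.0
```

Request:
{"fn": "jog_arm", "kwargs": {"deltas": [0,-0.3,0.2,0,0,0,0,-0.6,0.3,0,0,0,0,-1.0,0.3,0,0,0,0,-1.0,0.3,0,0,0]}}

```text
time: 17.63
tool_pos: [0.3905, 0.0746, 0.214]
tool_rot: [3.139, -0.002, -0.005]
contact_force: [1.0, 0.4, -0.0]
opening: 0.0008
```

```bash
python3 - <<'E'
from h import *
import cv2
st=robot.observe();print(st["time"],st["tool_pos"],st["contact_force"])
s=robot.read_camera("side")[:,:,::-1];t=robot.read_camera("top")[:,:,::-1];cv2.imwrite("pics/s8.png",s);cv2.imwrite("pics/t8.png",t)
ps=robot.camera_params("side");pt=robot.camera_params("top")
s0=cv2.imread("pics/side0.png");t0=cv2.imread("pics/top0.png")
# dark bar pixels, compared with bar predictions at several angles
h=np.array([.5553,.1794,.076])
for th in (0,.05,.1,.2):
    P=[h+[-.128*np.cos(th)+.024*np.sin(th),y,.128*np.sin(th)+.024*np.cos(th)] for y in(-.045,.045)]
    print(th,[np.round(proj(ps,q),1) for q in P],[np.round(proj(pt,q),1) for q in P])
for n,im,im0 in(("side",s,s0),("top",t,t0)):
    d=cv2.absdiff(im,im0).max(2)
    d=(cv2.GaussianBlur(d,(3,3),0)>30).astype(np.uint8)
    k,_,stt,_=cv2.connectedComponentsWithStats(d)
    print(n,[r.tolist() for r in stt[1:] if r[4]>25])
x=cv2.cvtColor(s,cv2.COLOR_BGR2GRAY)
for u in (293,298,303): print(u,x[190:240,u].tolist())
y=cv2.cvtColor(t,cv2.COLOR_BGR2GRAY);print(y[240:290,268].tolist())
E
```

```text
17.6333 [0.39045904 0.07455185 0.21397128] [ 1.04226824  0.42271028 -0.01150059]
0 [array([287.5, 217.7]), array([283.1, 195.9])] [array([289.1, 274.4]), array([246.2, 273.3])]
0.05 [array([288. , 214.7]), array([283.6, 193.1])] [array([289. , 273.6]), array([245.8, 272.5])]
0.1 [array([288.8, 211.7]), array([284.2, 190.2])] [array([288.9, 272.6]), array([245.5, 271.5])]
0.2 [array([290.7, 205.7]), array([286. , 184.6])] [array([288.6, 270.2]), array([244.8, 269.1])]
side [[0, 0, 112, 149, 7468], [220, 0, 70, 170, 7500], [0, 6, 21, 52, 597], [89, 59, 7, 18, 56], [88, 79, 11, 9, 39], [73, 90, 68, 73, 2038], [0, 139, 179, 114, 12141], [356, 141, 16, 14, 140], [281, 143, 106, 94, 4259], [9, 150, 16, 9, 88], [67, 164, 9, 20, 94], [309, 212, 11, 10, 80], [0, 252, 272, 228, 18474], [49, 324, 56, 31, 863], [319, 341, 16, 22, 181], [0, 358, 36, 28, 597]]
top [[228, 179, 80, 38, 2329], [235, 215, 70, 18, 261], [284, 222, 10, 11, 37], [217, 235, 423, 245, 35889], [263, 244, 11, 10, 81], [282, 245, 11, 10, 83], [248, 247, 8, 8, 29], [416, 265, 8, 9, 46], [311, 396, 5, 9, 34], [314, 430, 28, 14,
[... 248 characters left out ...]
6, 91, 77, 62, 62, 63, 62, 63, 64, 64, 64, 63, 64, 92, 150, 150, 150]
298 [92, 92, 92, 94, 100, 105, 104, 102, 99, 101, 96, 87, 87, 87, 87, 87, 87, 87, 87, 87, 87, 87, 88, 89, 89, 91, 91, 94, 96, 99, 103, 102, 101, 91, 81, 67, 66, 66, 66, 65, 65, 65, 65, 66, 65, 67, 93, 153, 151, 151]
303 [96, 94, 94, 96, 105, 104, 104, 103, 98, 100, 92, 87, 88, 87, 87, 88, 88, 87, 87, 87, 88, 87, 87, 87, 87, 87, 87, 87, 88, 87, 87, 87, 84, 68, 68, 51, 50, 51, 51, 50, 51, 51, 54, 63, 66, 87, 139, 144, 146, 147]
[90, 89, 86, 86, 86, 90, 86, 89, 92, 91, 91, 89, 90, 90, 89, 88, 86, 76, 65, 53, 41, 42, 44, 45, 44, 47, 51, 53, 55, 53, 59, 61, 64, 66, 65, 74, 73, 77, 79, 79, 81, 85, 87, 88, 86, 88, 84, 82, 82, 77]
```

```bash
python3 - <<'E'
from h import *
import cv2
x=cv2.imread("pics/s8.png",0)
print("cols 276..304");
for v in range(188,228,2): print(v,x[v,276:304:2])
y=cv2.imread("pics/t8.png",0);print("top rows 262-284, cols 236..300 step4")
for v in range(262,288): print(v,y[v,236:304:4])
pt=robot.camera_params("top");h=np.array([.5553,.1794,.076])
for th in (0,.1):
  for d in(.122,.134): print(th,d,proj(pt,h+[-d*np.cos(th)+.024*np.sin(th),.0,d*np.sin(th)+.024*np.cos(th)]))
E
```

```text
cols 276..304
188 [162 162 161  66  71 100 105 105 104 106 107 106 108 105]
190 [160 159 160  67  71  90  94  92  92  92  92  92  92  91]
192 [162 162 161  72  71  78  95  92  92  92  92  91  92  91]
194 [162 161 163  81  69  69  99  94  94  92  96  99 101 101]
196 [161 160 145  86  81  82 100 103 103 102 102 103 103 103]
198 [160 158 133  85  81  81 101 102 102 102 102  98  97  97]
200 [162 120 114  98  81  81 104 103 101 100  98  95  93  95]
202 [160  95  90  98  81  80  83 104 101 101  86  86  86  86]
204 [142  83 101 109  81  81  68 107 101 101  87  87  86  86]
206 [ 84  63  86 114  82  80  82 107 101 101  91  86  86  87]
208 [ 70  45  83  67  77  81  81 105 101 101  93  86  87  86]
210 [ 50  47  71  69  76  81  81 104 103 101  99  86  86  86]
212 [ 24  45  67  65  77  80  81  80 104 101 101  87  86  86]
214 [ 15  43  51  61  66  81  82  68 105 101 101  88  87  86]
216 [ 15  43  74  65  63  81  80  87 109 101 101  91  87  86]
218 [ 16  32  73  64  54  43  44  45 108 101 101  95  87  86]
220 [ 16  29  57  63  68  70  69  64 106 103 101 102  86  87]
222 [ 17  19  40  68  70  69  69
[... 1575 characters left out ...]
 20  86  98  98  31 103 105 104 102 105]
283 [ 32   0   4   0   9   0  28  21  87 100  99  29 104 106 105 105 106]
284 [ 34   1  15   0   0   7  31  25  85  99 101  35 107 107 107 104 107]
285 [ 34  23  14   7  11   8  29  24  87  96  98  29 106 106 105 104 109]
286 [ 35  32  26  22  22  24  28  24  84  92  97  33 104 101 105 103 103]
287 [ 48  41  44  36  39  39  30  24  82  92  96  31  99 100 102 100 102]
0 0.122 (np.float64(267.7429889447899), np.float64(270.96558525221997))
0 0.134 (np.float64(267.55510027070136), np.float64(276.69814353762087))
0.1 0.122 (np.float64(267.2942209573932), np.float64(269.218054286912))
0.1 0.134 (np.float64(267.0551458948887), np.float64(274.9476033920854))
```

The side image shows the bar's upper face from v≈196 to 217 at u≈284–290. Prediction for fully shut is 195.9–217.7, and 0.05 rad open would give 193–214.7. The cover is shut, so I hand in.

```bash
python3 -c "
from cell import robot
print(robot.observe()['qvel'].round(3)); print(robot.hand_in())"
```

```text
[ 0.056  0.015 -0.003  0.01  -0.001  0.011]
the job is handed in; nothing more can be done
None
```

I put the test vial in the -y end well, pressed it to the floor, closed the cover and handed the job in at about 18 s. No verdict came back.

**First grasp:** it closed on air, and the vial stayed put. The images put the fingertips about 16 mm behind the TCP, not 11 mm ahead as stated. I regrasped the cap about 25 mm lower and it held.

**Vial:** it met a hard stop at the expected floor height, and I pressed to 15 N. I did not notice a separate spring click. With the cover open, the side view put its cap top and the control's both at z ≈ 0.093 m, and the wrist view showed it centred within about 1.5 mm.

**Cover:** I pushed it shut from behind to a hard stop at 21 N. In the last side image the grip bar matched the shut position to about 1 pixel. That image was checked by pixel values only, because I had used all 12 views.

**Cameras:** the top camera read about 2.7 mm higher in y than the wrist camera. I trusted the wrist, and the fit bore it out.

**Not checked at the end:** I did not re-measure the control or the bystanders. No unexpected contact forces showed, and the control was still in its measured place before I closed the cover.

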